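# Let a vial out of the lever-lid dispenser and ease the lid shut

### The job

Let the glass vial out of its dispenser: with the fingertips press that dispenser's lever right down so the lid lifts wide open, and keep it down until the vial lies in the tray. Then ease the lever back up so that the lid closes fully without slamming, and take the hand away. Work it by the lever only: do not touch the lid or the vial, grasp nothing, and leave the other dispenser and everything else on the bench as it is.

Things in the scene. Friction and masses are not known exactly. Their poses are not given: they have to be found in the camera images.
- vialbox: The dispenser that holds the vial. Clear acrylic, fixed to the bench. Origin: under its middle, on the bench; x to the tray, y across, z up. Base plate x -85..185, y -50..50 mm; housing x -80..0, 85 wide, 113 high, with a chute down to +x. A slanted clear lid (120 x 90 mm, aluminium rim) shuts the mouth. White open tray: inside x 87..178, 75 wide, floor 12 up, walls 34-40 high.
- vialbox_lever (a joint): The lever and lid of the vial's dispenser, one rigid piece turning on the axle. 0 = lid shut, lever up; 0.9 rad = lever right down on its stop, lid wide open (about level). A spring and the lid's weight drive it back to 0: about 1.5 N (shut) to 4.5 N (right down) pressed straight down on the crossbar, little damping, so if let go it slams shut.
- vialbox_axle (a point): The lever's pivot, fixed, in the lever's own plane: 58 mm to +y of the dispenser's middle and 115 mm above the bench. The lever swings about the dispenser's y axis through this point.
- vialbox_lever_bar (a point): Centre of the lever's crossbar, where to press: steel, 18 mm thick, 44 long, along the dispenser's y, on a 12 mm arm running from the axle away from the tray, beside the housing. Lid shut: 120 mm behind the axle (-x) and 50 above it (165 above the bench). Right down: 114 behind, 63 below it (52 above the bench). Swings on a 130 mm radius about the axle.
- vialbox_lid: The clear lid of the vial's dispenser, a panel 120 x 90 x 5 mm. Origin on the axle at the middle of its width, x along the panel to its free edge, y across, z out of its outer face. Not to be touched.
- vial: Amber glass vial with white cap, 24 mm diameter, 50 mm long, 30 g, lying across the chute behind the shut lid (about 40 mm above the bench). Origin at its centre, y along its length. Once the lid is more than about half open it rolls by itself down into the tray within about a second, to rest near the tray's end wall.
- ballbox: Like dispenser, holding a ball. Clear acrylic, fixed to the bench. Origin: under its middle, on the bench; x to the tray, y across, z up. Base plate x -85..185, y -50..50 mm; housing x -80..0, 85 wide, 113 high, with a chute down to +x. A slanted clear lid (120 x 90 mm, aluminium rim) shuts the mouth. White open tray: inside x 87..178, 75 wide, floor 12 up, walls 34-40 high.
- ballbox_lever (a joint): Lever and lid of the ball's dispenser; 0 = shut. To be left alone.
- ballbox_lever_bar (a point): Centre of the crossbar of the ball's dispenser, same build as the other.
- ball_center (a point): Centre of a white ceramic ball, 30 mm diameter, lying behind the shut lid of the other dispenser.
- jar: Closed jar, 40 mm diameter, 55 mm high, standing loose behind the vial's dispenser close beside its lever (about 80 mm from the crossbar's middle). Origin: centre of its underside.
- beaker: Small glass beaker, 44 mm across, 55 mm high, standing likewise beside the other dispenser's lever. Origin: centre of its underside.
- dish: Glass dish, 60 mm across, 16 mm high, loose on the bench between the dispensers, near the robot. Origin: centre of its underside.
- washbottle: White wash bottle with yellow cap, 64 mm diameter, 170 mm high, on the left (+y) of the bench. Origin: centre of its underside.
- foilbox: Long white cardboard box, 310 x 50 x 50 mm, on the right (-y) of the bench. Origin: centre of its underside, y along it.
- screwdriver: Screwdriver with a black handle, 190 mm long, lying on the left of the bench along its own x axis.
- stopper: Black rubber stopper, 36 mm diameter, 30 mm high, on the right of the bench. Origin: centre of its underside.

How it is judged:
By the outcome, as a careful person would: the job done as asked, in the order asked, and still so for the second after the job is handed in, with the robot touching nothing.
It also fails if it takes over 45 s, if anything falls off the work surface, if the arm or the gripper's body presses on something with over 40 N, if the wrist force passes 120 N, or if a joint passes its speed limit or range.

### The arm

A 7-joint arm with a two-finger parallel gripper is mounted at the origin on the work surface. World frame = base frame: x ahead of the robot, y to its left, z up, the work surface at z = 0. Lengths are in m, angles in degrees, forces in N, time in s.
With the tool pointing down it reaches from about 0.4 to 0.9 m from the base axis. Payload 5.5 kg.
Tool frame: the origin (TCP) lies between the finger pads; the fingertips stand 17 mm ahead of it and the grasp point (between the pads) lies 2 mm behind it (nose_length is the distance from the TCP to the fingertips, in m); z points along the fingers, y is the line along which they close (so a half turn about z gives the same grasp; the last joint's range is limited). The gripper opens to 85 mm and grips with 20 to 120 N. Pads are 22 mm wide; open, the fingers measure 114 mm over their backs; the gripper's body (76 mm by 85 mm) begins 54 mm behind the grasp point. The pads swing forward as they close: fully open they stand 13 mm farther back than shut.
Start: joints at [-52.128, 28.699, -24.465, 88.831, 12.651, 65.22, -12.049], TCP at [0.252, 0.599, 0.222] pointing down, gripper open.
Joint ranges: [-164.97, 164.97], [-17.58, 116.51], [-87.97, 89.64], [11.32, 138.91], [-80.73, 260.73], [10.89, 115.49], [-147.41, 147.41]. Speed limits (degrees/s): [147.25, 147.25, 180, 180, 180, 180, 180].

### API

Orientations are given as [roll, pitch, yaw] about the fixed x, y, z axes, in that order (R = Rz(yaw) Ry(pitch) Rx(roll)).
In Python, from station import sense, snapshot, camera_params, hand_in, boxes_of, pinpoint, nose_length gives the robot as it stands.
- The arm moves only by the tool servo_tool, never from a script. Its argument "motion" is a list of rows, each an object with "gripper": the closure, from -1 (fully open) to 1 (shut), so that 0 is half open; "delta_pos": the shift along the tool's x, y, z in m, a list of three; "angular": the turn, a rotation vector about the tool's x, y, z in rad, a list of three. A call has 1 to 20 rows; each row is the pose to reach, as a shift and turn from the pose commanded when the call began, along the tool's axes at that moment; what a row does not reach only later rows make up. A row lasts 1/8 s, in which the tool goes at most 62.5 mm and 10.7 degrees, less where a joint would pass 70% of its speed; a pose out of reach is approached as far as the arm can. A call with a gripper value outside its range is refused whole. The fingers move at their own pace and stop on an object; "force" is the grip in N (left out, the last holds). Time passes only in rows, so rows that repeat a pose let the fingers close. It gives the time, the measured TCP pose, the force, the opening and the grip force at its end, in the units of the state.
- sense(): the state, without advancing time (a new reading comes with each control period).
- snapshot(name): name is "scene" or "top" or "wrist"; returns the picture (480x640x3 uint8, red, green, blue); there is no depth.
- camera_params(name): a dict with "intrinsics" (3x3 intrinsics, pixels), "eye" and "orientation" of the camera in the world; the wrist camera has in their place "tool_from_camera" (4x4, takes a point from camera to tool coordinates, whose origin is the TCP and whose axes are the flange's). Camera axes: x right, y down, z forward; pixel columns grow to the right and rows downward; lengths in m; the calibration is good to about 2 mm. A picture is of the moment at which its call begins: read the wrist's pose just before it. camera_params takes no time and is no camera call.
- hand_in(): hands the job in; it is judged then, once.
Trained networks look in the newest picture that a camera, given by its name, has taken for a name from the list of things; names that differ only in an ending like _2 or _b are one class to them, and where a whole thing is asked for, a point or a joint stands for the part that bears it (a point fixed in the world has none). Each returns a list of dicts, best first, with "p" (0 to 1); they miss things now and then, are a little off and sometimes report something else, mostly with a low value. They report only what shows in the picture. A call takes as long as a camera call.
- boxes_of(camera, target): "box" ([left, top, right, bottom] in pixels, round what is visible of it).
- pinpoint(camera, target): "xy" ([column, row] in pixels: a listed point, or the origin of a listed thing).
The state is a dict: "time_s": time; "joint_positions": joint angles; "dq": joint speeds; "joint_efforts": joint torques, N m; "tool_pos": TCP position; "tool_rot": TCP orientation; "force": force on the tool from outside, world axes, zero at the start; "ft_torque": the same for the moment, N m; "width": finger opening in m; "grasp_force": force on a finger pad.
Only numpy, scipy, OpenCV 4.12 (cv2) and the standard library are available. Lean on these libraries where they do the work, as an engineer would, in place of code of your own. Each camera call takes 0.05 s, during which the arm holds its last target. There are 200 camera calls.

## Working session

There is one attempt and no reset: what is moved stays moved. The work goes in short steps, Python scripts to look and compute and a tool call to move; the robot and the scene stay as the last step left them, time stands still between calls to the robot, and variables do not carry over. Pictures are saved under pics/ and viewed, at most 10 in all, crops included, and the job is handed in when it is done.

Besides the shell and the picture viewer there is one more tool, called after "Emit:" by a JSON object that holds its "op" and its "data", one argument or row to a line. servo_tool: Moves the arm, as the interface text tells. Its arguments: {"type":"object","properties":{"motion":{"type":"array"},"force":{"type":"number"}},"required":["motion"]}

```bash
mkdir -p pics; cat > h.py <<'E'
import numpy as np, cv2
from station import *
def cam(n):
    c=camera_params(n); return c
E
python3 - <<'E'
from h import *
for n in("scene","top"):
    im=snapshot(n); cv2.imwrite(f"pics/{n}.png",im[:,:,::-1])
    print(n,camera_params(n))
    for t in("vialbox_lever_bar","vialbox_axle","vialbox","vial","ballbox_lever_bar","ballbox","ball_center","jar","vialbox_lid"):
        print(t,[(np.round(d["xy"],1).tolist(),round(d["p"],2)) for d in pinpoint(n,t)[:3]])
print(sense(),nose_length if not callable(nose_length) else nose_length())
E
```

```text
scene {'intrinsics': array([[435.02982383,   0.        , 322.76926842],
       [  0.        , 435.02982383, 236.44686843],
       [  0.        ,   0.        ,   1.        ]]), 'eye': array([1.21726447, 0.85741608, 1.07287461]), 'orientation': array([-130.89665694,   -0.15739707,  143.24298451])}
vialbox_lever_bar [([390.4, 270.4], 0.66), ([250.4, 186.6], 0.39)]
vialbox_axle [([358.2, 301.7], 0.75), ([269.1, 243.1], 0.43)]
vialbox [([341.4, 312.0], 0.76)]
vial [([297.4, 226.7], 0.74), ([356.5, 299.9], 0.59)]
ballbox_lever_bar [([304.1, 202.9], 0.64), ([342.0, 316.5], 0.21)]
ballbox [([267.7, 238.8], 0.88), ([480.6, 344.6], 0.37)]
ball_center []
jar [([368.4, 292.7], 0.41)]
vialbox_lid [([339.5, 289.1], 0.62), ([343.2, 315.6], 0.56)]
top {'intrinsics': array([[586.68396167,   0.        , 320.12422537],
       [  0.        , 586.68396167, 242.99292961],
       [  0.        ,   0.        ,   1.        ]]), 'eye': array([ 0.41047003, -0.00623737,  1.59510781]), 'orientation': array([-174.70091744,   -1.0167565 ,  -91.25907923])}
vialbox_lever_bar [([205.3, 254.4], 0.76), ([104.2, 216.1], 
[... 353 characters left out ...]
'joint_positions': array([-52.1255098 ,  28.69849074, -24.46421522,  88.83132696,
        12.65026351,  65.21773042, -12.04938064]), 'dq': array([ 0.04230431, -0.08674315, -0.01957334, -0.04749229,  0.0252089 ,
        0.00334791,  0.03506247]), 'joint_efforts': array([-4.66412428e-05, -5.69370353e+01, -5.81113011e+00, -2.81343538e+01,
        1.26370776e-02,  1.84960903e-03,  1.09113691e-05]), 'tool_pos': array([0.25180141, 0.59926197, 0.22241892]), 'tool_rot': array([ 1.79996339e+02, -2.30406453e-03,  1.57206115e+02]), 'force': array([-1.36687521,  0.10010576,  0.433595  ]), 'ft_torque': array([-0.04075464,  0.03508295, -0.00881919]), 'grasp_force': 0.0, 'width': 0.08537578400542427} 0.017
```

View pics/scene.png

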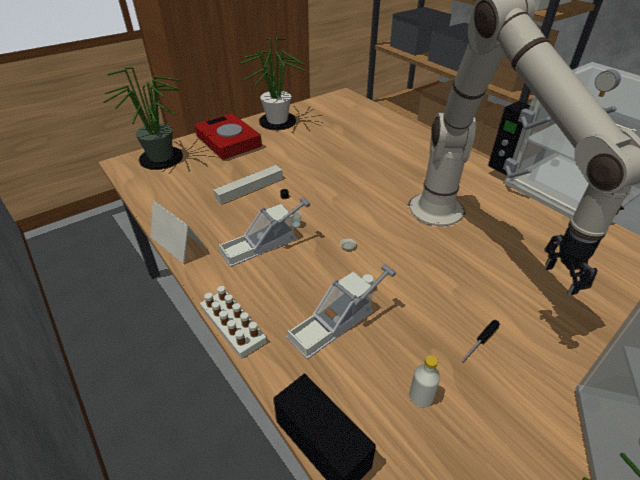

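View pics/top.png

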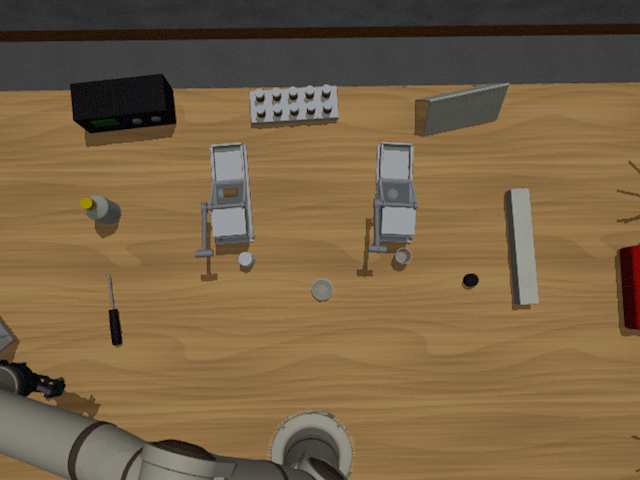

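Scene: the vial's dispenser is the nearer one, with its bar at (390,271) and the wash bottle to its left. Top: the amber vial is at (230,192), its crossbar at (204,253), the jar at (246,260) and the tray's end corners at about (211,144) and (246,144).

```bash
cat >> h.py <<'E'
from scipy.spatial.transform import Rotation as R
from scipy.optimize import least_squares
def proj(n,P):
    c=camera_params(n); Rm=R.from_euler('xyz',c["orientation"],degrees=True).as_matrix()
    q=(np.atleast_2d(P)-c["eye"])@Rm; q=q@c["intrinsics"].T; return q[:,:2]/q[:,2:]
def ray0(n,uv,z):
    c=camera_params(n); Rm=R.from_euler('xyz',c["orientation"],degrees=True).as_matrix()
    d=Rm@np.linalg.solve(c["intrinsics"],[*uv,1]); return c["eye"]+d*(z-c["eye"][2])/d[2]
E
python3 - <<'E'
from h import *
bar=[-.12,.058,.165]; ax=[0,.058,.115]
obs=[("top",bar,(205,254)),("scene",bar,(390.4,270.4)),("top",ax,(202.5,208.5)),("scene",ax,(358.2,301.7)),
("top",[.182,.041,.038],(211,144.5)),("top",[.182,-.041,.038],(246,144.5))]
def W(p,P): 
    c,s=np.cos(p[2]),np.sin(p[2]); return [p[0]+c*P[0]-s*P[1],p[1]+s*P[0]+c*P[1],P[2]]
f=lambda p:np.concatenate([(proj(n,W(p,P))[0]-uv) for n,P,uv in obs])
r=least_squares(f,[.6,.25,0],loss='soft_l1'); p=r.x
print(p,np.degrees(p[2]),f(p).round(1))
print("bar",W(p,bar),"down",W(p,[-.114,.058,.052]),"axle",W(p,ax))
print("jar",ray0("top",(246,260),.055), "jar sc", ray0("scene",(368.4,280),.055))
E
```

```text
[0.64332393 0.20223097 0.03093062] 1.772193825730194 [-4.1 -0.  -0.9 -0.2  0.4 -0.2 -0.2 -0.7  1.   1.1 -3.5 -0.3]
bar [np.float64(0.5215876371263376), np.float64(0.2564921502767653), 0.165] down [np.float64(0.5275847672459015), np.float64(0.256677704390219), 0.052] axle [np.float64(0.6415302395176155), np.float64(0.26020323254583816), 0.115]
jar [0.51185391 0.15876115 0.055     ] jar sc [0.52189328 0.17548531 0.055     ]
```

Emit:
{"op": "servo_tool", "data": {
  "motion": [
    {"gripper": 1, "delta_pos": [-0.02, -0.01, -0.04], "angular": [0, 0, 0]},
    {"gripper": 1, "delta_pos": [-0.06, -0.033, -0.07], "angular": [0, 0, -0.05]},
    {"gripper": 1, "delta_pos": [-0.11, -0.06, -0.07], "angular": [0, 0, -0.12]},
    {"gripper": 1, "delta_pos": [-0.16, -0.088, -0.07], "angular": [0, 0, -0.18]},
    {"gripper": 1, "delta_pos": [-0.21, -0.115, -0.07], "angular": [0, 0, -0.24]},
    {"gripper": 1, "delta_pos": [-0.26, -0.143, -0.07], "angular": [0, 0, -0.3]},
    {"gripper": 1, "delta_pos": [-0.31, -0.17, -0.07], "angular": [0, 0, -0.36]},
    {"gripper": 1, "delta_pos": [-0.35, -0.192, -0.07], "angular": [0, 0, -0.41]},
    {"gripper": 1, "delta_pos": [-0.375, -0.205, -0.07], "angular": [0, 0, -0.43]},
    {"gripper": 1, "delta_pos": [-0.381, -0.209, -0.07], "angular": [0, 0, -0.43]},
    {"gripper": 1, "delta_pos": [-0.381, -0.209, -0.07], "angular": [0, 0, -0.43]},
    {"gripper": 1, "delta_pos": [-0.381, -0.209, -0.07], "angular": [0, 0, -0.43]}
  ]
}}

```text
time_s: 2.5
tool_pos: [0.5208, 0.261, 0.2925]
tool_rot: [180.0, -0.0, -178.0]
force: [-0.6, 0.6, -0.2]
width: 0.0001
grasp_force: 0.0
```

```bash
python3 - <<'E'
from h import *
s=sense();print(s["time_s"],s["tool_pos"],s["tool_rot"],s["width"],s["force"])
im=snapshot("wrist"); cv2.imwrite("pics/w1.png",im[:,:,::-1]); c=camera_params("wrist"); print(c)
T=np.eye(4);T[:3,:3]=R.from_euler('xyz',s["tool_rot"],degrees=True).as_matrix();T[:3,3]=s["tool_pos"];C=T@c["tool_from_camera"]
for t,z in(("vialbox_lever_bar",.165),("jar",0),("vialbox_axle",.115)):
    for d in pinpoint("wrist",t)[:2]:
        v=C[:3,:3]@np.linalg.solve(c["intrinsics"],[*d["xy"],1]); print(t,d, C[:3,3]+v*(z-C[2,3])/v[2])
E
```

```text
2.5 [0.52080781 0.26095631 0.29250789] [ 1.79950150e+02 -2.14337029e-02 -1.77997359e+02] 5.6144866646044164e-05 [-0.56144456  0.59107669 -0.18670277]
{'intrinsics': array([[361.00562493,   0.        , 320.56588992],
       [  0.        , 361.00562493, 239.42052242],
       [  0.        ,   0.        ,   1.        ]]), 'tool_from_camera': array([[-2.45735985e-04, -9.65376229e-01, -2.60861411e-01,
         6.60293027e-02],
       [ 9.99999870e-01, -3.53556061e-04,  3.66396329e-04,
        -2.77955762e-04],
       [-4.45939439e-04, -2.60861287e-01,  9.65376191e-01,
        -1.51292334e-01],
       [ 0.00000000e+00,  0.00000000e+00,  0.00000000e+00,
         1.00000000e+00]])}
vialbox_lever_bar {'xy': [306.4, 231.3], 'p': 0.98} [0.52376627 0.24972985 0.165     ]
jar {'xy': [242.8, 193.1], 'p': 0.81} [0.51883826 0.16530381 0.        ]
jar {'xy': [522.2, 301.8], 'p': 0.26} [0.65160495 0.53534617 0.        ]
vialbox_axle {'xy': [66.5, 110.3], 'p': 0.31} [0.43614632 0.03948502 0.115     ]
```

View pics/w1.png

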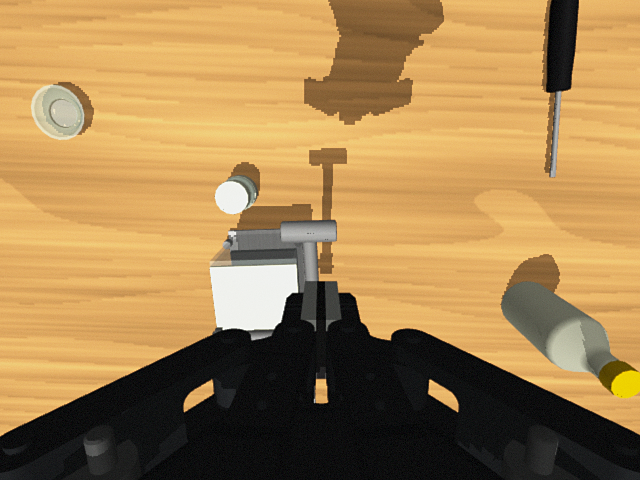

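The wrist view shows the crossbar from (281,231) to (336,231), with its arm running down the picture and the jar at (237,194). The bar's centre is at about (0.524, 0.250). I'll go down to just above it.

Emit:
{"op": "servo_tool", "data": {
  "motion": [
    {"gripper": 1, "delta_pos": [0, -0.005, 0.02], "angular": [0, 0, 0]},
    {"gripper": 1, "delta_pos": [0, -0.0105, 0.045], "angular": [0, 0, 0]},
    {"gripper": 1, "delta_pos": [0, -0.0105, 0.07], "angular": [0, 0, 0]},
    {"gripper": 1, "delta_pos": [0, -0.0105, 0.085], "angular": [0, 0, 0]},
    {"gripper": 1, "delta_pos": [0, -0.0105, 0.092], "angular": [0, 0, 0]},
    {"gripper": 1, "delta_pos": [0, -0.0105, 0.092], "angular": [0, 0, 0]},
    {"gripper": 1, "delta_pos": [0, -0.0105, 0.092], "angular": [0, 0, 0]}
  ]
}}

```text
time_s: 3.58
tool_pos: [0.5229, 0.249, 0.2013]
tool_rot: [180.0, 0.1, -178.1]
force: [0.7, -0.3, 0.5]
width: -0.0003
grasp_force: 0.0
```

```bash
python3 - <<'E'
from h import *
s=sense();print(s["time_s"],s["tool_pos"],s["tool_rot"],s["force"])
im=snapshot("wrist"); cv2.imwrite("pics/w2.png",im[:,:,::-1])
E
```

```text
3.575 [0.52294899 0.24897948 0.20129596] [ 1.79958256e+02  7.87528501e-02 -1.78144557e+02] [ 0.69776934 -0.27819443  0.48355494]
```

View pics/w2.png

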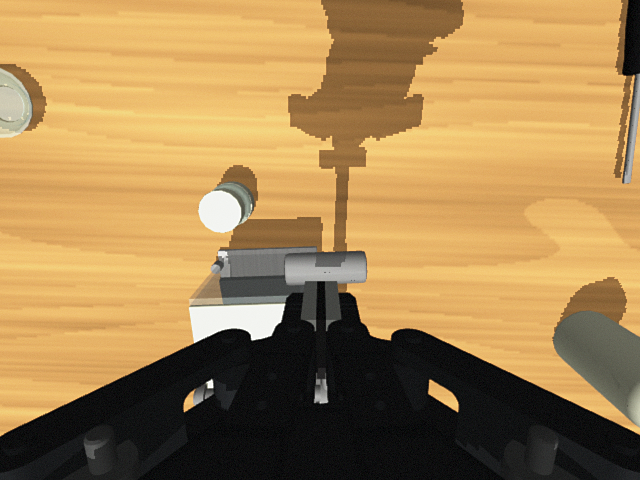

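The wrist view shows the bar's centre at (326,268), almost directly under the tips and about 2 mm to +y. I'll press down along the arc.

Emit:
{"op": "servo_tool", "data": {
  "motion": [
    {"gripper": 1, "delta_pos": [0, 0.002, 0.005], "angular": [0, 0, 0]},
    {"gripper": 1, "delta_pos": [0, 0.002, 0.01], "angular": [0, 0, 0]},
    {"gripper": 1, "delta_pos": [0.004, 0.002, 0.02], "angular": [0, 0, 0]},
    {"gripper": 1, "delta_pos": [0.0065, 0.002, 0.03], "angular": [0, 0, 0]},
    {"gripper": 1, "delta_pos": [0.0085, 0.002, 0.04], "angular": [0, 0, 0]},
    {"gripper": 1, "delta_pos": [0.01, 0.002, 0.05], "angular": [0, 0, 0]},
    {"gripper": 1, "delta_pos": [0.0105, 0.002, 0.06], "angular": [0, 0, 0]},
    {"gripper": 1, "delta_pos": [0.0105, 0.002, 0.07], "angular": [0, 0, 0]},
    {"gripper": 1, "delta_pos": [0.01, 0.002, 0.08], "angular": [0, 0, 0]},
    {"gripper": 1, "delta_pos": [0.0085, 0.002, 0.09], "angular": [0, 0, 0]},
    {"gripper": 1, "delta_pos": [0.0065, 0.002, 0.1], "angular": [0, 0, 0]},
    {"gripper": 1, "delta_pos": [0.004, 0.002, 0.11], "angular": [0, 0, 0]},
    {"gripper": 1, "delta_pos": [0.002, 0.002, 0.115], "angular": [0, 0, 0]},
    {"gripper": 1, "delta_pos": [0.001, 0.002, 0.118], "angular": [0, 0, 0]},
    {"gripper": 1, "delta_pos": [0.001, 0.002, 0.118], "angular": [0, 0, 0]}
  ]
}}

```text
time_s: 5.5
tool_pos: [0.5214, 0.2504, 0.0823]
tool_rot: [-180.0, -0.0, -178.2]
force: [-1.6, 0.1, 3.4]
width: -0.0002
grasp_force: 1.5
```

```bash
python3 - <<'E'
from h import *
s=sense();print(s["time_s"],s["tool_pos"],s["force"])
im=snapshot("scene")[150:370,230:450]; cv2.imwrite("pics/s2.png",cv2.resize(im,(600,600),interpolation=2)[:,:,::-1])
E
```

```text
5.5 [0.52139194 0.25038825 0.08228892] [-1.55954977  0.09210762  3.35522586]
```

View pics/s2.png

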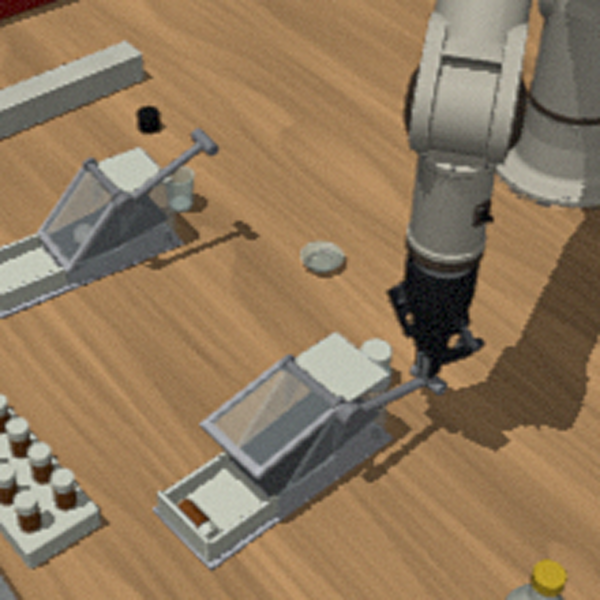

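The lid is nearly level and the vial lies in the tray at (195,515) in the crop. I'll press the last few millimetres to the stop.

Emit:
{"op": "servo_tool", "data": {
  "motion": [
    {"gripper": 1, "delta_pos": [-0.001, 0, 0.002], "angular": [0, 0, 0]},
    {"gripper": 1, "delta_pos": [-0.001, 0, 0.004], "angular": [0, 0, 0]},
    {"gripper": 1, "delta_pos": [-0.002, 0, 0.005], "angular": [0, 0, 0]},
    {"gripper": 1, "delta_pos": [-0.002, 0, 0.006], "angular": [0, 0, 0]},
    {"gripper": 1, "delta_pos": [-0.002, 0, 0.006], "angular": [0, 0, 0]},
    {"gripper": 1, "delta_pos": [-0.002, 0, 0.006], "angular": [0, 0, 0]}
  ]
}}

```text
time_s: 6.3
tool_pos: [0.5233, 0.2506, 0.0764]
tool_rot: [180.0, -0.0, -178.2]
force: [-2.9, 0.4, 2.9]
width: -0.0001
grasp_force: 1.9
```

Emit:
{"op": "servo_tool", "data": {
  "motion": [
    {"gripper": 1, "delta_pos": [0.001, 0, 0.001], "angular": [0, 0, 0]},
    {"gripper": 1, "delta_pos": [0.002, 0, 0.002], "angular": [0, 0, 0]},
    {"gripper": 1, "delta_pos": [0.002, 0, 0.003], "angular": [0, 0, 0]},
    {"gripper": 1, "delta_pos": [0.002, 0, 0.003], "angular": [0, 0, 0]},
    {"gripper": 1, "delta_pos": [0.002, 0, 0.003], "angular": [0, 0, 0]}
  ]
}}

```text
time_s: 6.92
tool_pos: [0.522, 0.2506, 0.0736]
tool_rot: [180.0, 0.1, -178.2]
force: [2.8, 0.5, 4.3]
width: -0.0001
grasp_force: 2.0
```

```bash
python3 - <<'E'
from h import *
s=sense();print(s["time_s"],s["tool_pos"],s["force"])
im=snapshot("scene")[230:370,280:450]; cv2.imwrite("pics/s3.png",cv2.resize(im,(728,600),interpolation=2)[:,:,::-1])
E
```

```text
6.925 [0.52196265 0.25061379 0.07364863] [2.75925922 0.52127268 4.281299  ]
```

View pics/s3.png

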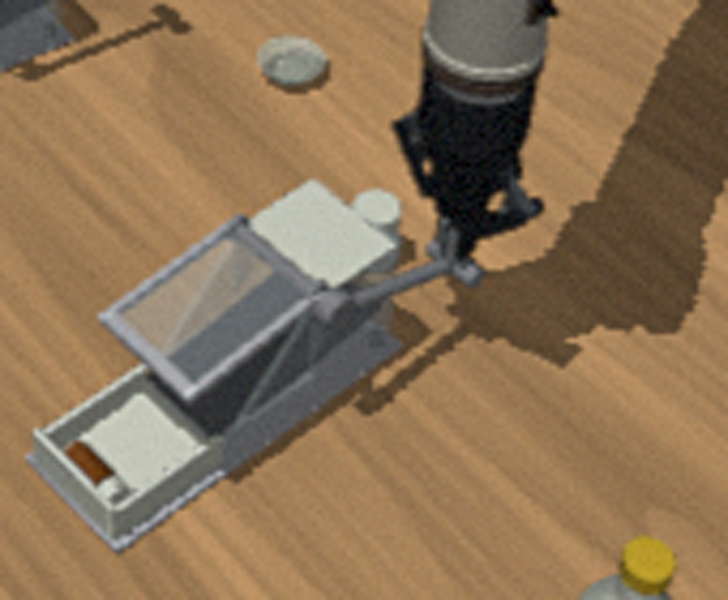

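The lid is about level and the vial is at rest in the tray. Contact force is still only about 4 N, so I'll press on in small steps until the stop shows.

Emit:
{"op": "servo_tool", "data": {
  "motion": [
    {"gripper": 1, "delta_pos": [0, 0, 0.001], "angular": [0, 0, 0]},
    {"gripper": 1, "delta_pos": [0, 0, 0.002], "angular": [0, 0, 0]},
    {"gripper": 1, "delta_pos": [0, 0, 0.003], "angular": [0, 0, 0]},
    {"gripper": 1, "delta_pos": [0, 0, 0.003], "angular": [0, 0, 0]}
  ]
}}

```text
time_s: 7.48
tool_pos: [0.5215, 0.2506, 0.0704]
tool_rot: [180.0, 0.0, -178.2]
force: [2.3, -0.1, 4.3]
width: 0.0
grasp_force: 2.2
```

```bash
python3 - <<'E'
from h import *
s=sense();print(s["time_s"],s["tool_pos"],s["force"])
snapshot("scene")
for t in("vialbox_lever_bar","vialbox_axle"): print(t,pinpoint("scene",t)[:2])
c,sn=np.cos(.035),np.sin(.035)
for x,z in((-.114,.052),(-.115,.055),(-.12,.065)):
    print(proj("scene",[[.5238+(x+.12)*c,.2505,z]]))
print(proj("scene",[[.5238,.2505,.165]]))
E
```

```text
7.475 [0.52149656 0.25056112 0.07036908] [ 2.27276734 -0.0928478   4.28691509]
vialbox_lever_bar [{'xy': [384.4, 292.4], 'p': 0.95}]
vialbox_axle [{'xy': [355.6, 299.5], 'p': 0.97}]
[[382.43916482 295.98205802]]
[[382.7676484 295.1897772]]
[[384.26628797 292.2936094 ]]
[[387.5153518  269.38762208]]
```

```bash
python3 - <<'E'
from h import *
im=snapshot("wrist"); cv2.imwrite("pics/w4.png",cv2.resize(im[180:420,180:460],(700,600),interpolation=2)[:,:,::-1])
E
```

```text
(no output)
```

View pics/w4.png

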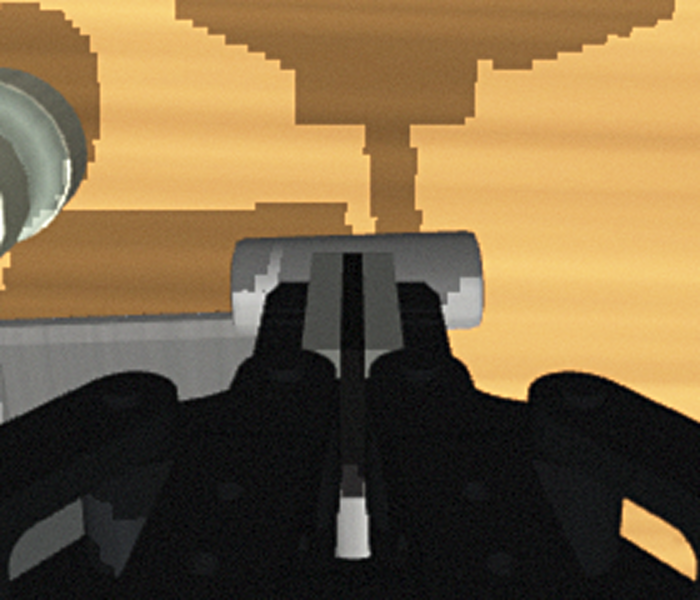

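The tips sit on top of the bar. The bar spans about 100 px (44 mm), so it is nearer than expected, and the lever may not be right down yet. I'll check the lid angle numerically.

```bash
python3 - <<'E'
from h import *
# lid corners from s3 crop: free edge far/near, hinge far/near
obs=np.array([(103,318),(190,392),(240,220),(325,290)])/4.2857+[280,230]
def P(p,L):
    x,y,a=p; c,s=np.cos(.033),np.sin(.033)
    q=np.array([[np.cos(a)*.12,-.045,.115+np.sin(a)*.12],[np.cos(a)*.12,.045,.115+np.sin(a)*.12],[0,-.045,.115],[0,.045,.115]])
    return np.c_[x+c*q[:,0]-s*q[:,1],y+s*q[:,0]+c*q[:,1],q[:,2]]
f=lambda p:(proj("scene",P(p,0))-obs).ravel()
r=least_squares(f,[.643,.197,-.1]);print(r.x,np.degrees(r.x[2]),f(r.x).round(1))
c=camera_params("wrist");s=sense()
# bar (x,z in tool) from the wrist view: ends at 272.8/373.6 px, rows 272.8..311
E
```

```text
[ 0.64129132  0.20392979 -0.14025309] -8.035909834349734 [ 0.4 -1.1 -0.5  1.1 -0.1 -0.8  0.1  0.7]
```

The lid is 8° short of level, so the lever was only at about 0.76 rad. The shut tips evidently reach less far than assumed, so the gripper body is lower too. I'll tilt the hand back 15° for clearance over the housing and press the rest.

Emit:
{"op": "servo_tool", "data": {
  "motion": [
    {"gripper": 1, "delta_pos": [0, 0, 0.001], "angular": [0, -0.05, 0]},
    {"gripper": 1, "delta_pos": [-0.001, 0, 0.002], "angular": [0, -0.12, 0]},
    {"gripper": 1, "delta_pos": [-0.001, 0, 0.003], "angular": [0, -0.19, 0]},
    {"gripper": 1, "delta_pos": [-0.002, 0, 0.004], "angular": [0, -0.26, 0]},
    {"gripper": 1, "delta_pos": [-0.002, 0, 0.006], "angular": [0, -0.26, 0]},
    {"gripper": 1, "delta_pos": [-0.003, 0, 0.008], "angular": [0, -0.26, 0]},
    {"gripper": 1, "delta_pos": [-0.003, 0, 0.008], "angular": [0, -0.26, 0]}
  ]
}}

```text
time_s: 8.55
tool_pos: [0.5235, 0.2501, 0.0614]
tool_rot: [-179.9, 14.7, -178.2]
force: [-2.8, -0.2, 2.4]
width: 0.0004
grasp_force: 1.7
```

```bash
python3 - <<'E'
from h import *
s=sense();print(s["time_s"],s["tool_pos"],s["tool_rot"],s["force"])
a=snapshot("wrist"); b=snapshot("scene")
print(pinpoint("wrist","vialbox_lever_bar")[:1])
A=cv2.resize(a[180:420,180:460],(400,343)); B=cv2.resize(b[230:370,280:450],(400,330),interpolation=2)
cv2.imwrite("pics/c5.png",np.hstack([A[:330],B])[:,:,::-1])
E
```

```text
8.55 [0.52354871 0.25011934 0.06144087] [-179.94509162   14.73221117 -178.17059505] [-2.75195642 -0.16491255  2.4025232 ]
[]
```

View pics/c5.png

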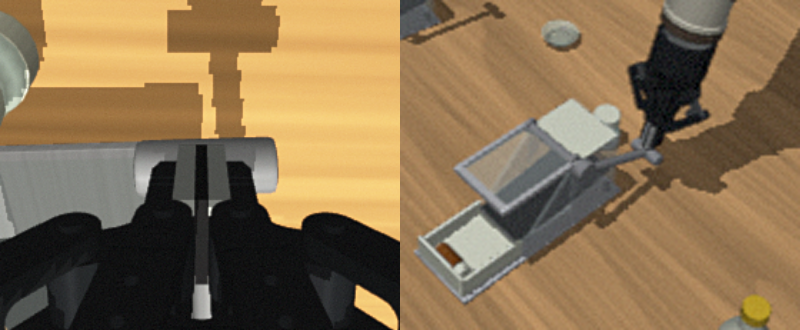

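The lid is close to level now, the tips are still on the bar and the vial is in the tray. I'll press on along world-down.

Emit:
{"op": "servo_tool", "data": {
  "motion": [
    {"gripper": 1, "delta_pos": [0, 0, 0.002], "angular": [0, 0, 0]},
    {"gripper": 1, "delta_pos": [0, 0, 0.004], "angular": [0, 0, 0]},
    {"gripper": 1, "delta_pos": [-0.0005, 0, 0.005], "angular": [0, 0, 0]},
    {"gripper": 1, "delta_pos": [-0.0005, 0, 0.005], "angular": [0, 0, 0]}
  ]
}}

```text
time_s: 9.2
tool_pos: [0.526, 0.2502, 0.0575]
tool_rot: [-180.0, 14.9, -178.2]
force: [-3.3, -1.1, 3.3]
width: -0.0001
grasp_force: 1.8
```

Emit:
{"op": "servo_tool", "data": {
  "motion": [
    {"gripper": 1, "delta_pos": [0, 0, 0.001], "angular": [0, 0, 0]},
    {"gripper": 1, "delta_pos": [0, 0, 0.002], "angular": [0, 0, 0]},
    {"gripper": 1, "delta_pos": [0.0005, 0, 0.003], "angular": [0, 0, 0]},
    {"gripper": 1, "delta_pos": [0.001, 0, 0.004], "angular": [0, 0, 0]},
    {"gripper": 1, "delta_pos": [0.001, 0, 0.004], "angular": [0, 0, 0]}
  ]
}}

```text
time_s: 9.82
tool_pos: [0.5272, 0.2505, 0.0541]
tool_rot: [180.0, 15.0, -178.2]
force: [0.7, -3.4, 4.4]
width: -0.0
grasp_force: 2.1
```

```bash
python3 - <<'E'
from h import *
s=sense();print(s["time_s"],s["tool_pos"],s["tool_rot"],s["force"])
b=snapshot("scene")
print(pinpoint("scene","vialbox_lever_bar")[:1],pinpoint("scene","vialbox_axle")[:1])
cv2.imwrite("pics/s6.png",cv2.resize(b[230:370,280:450],(728,600),interpolation=2)[:,:,::-1])
E
```

```text
9.825 [0.52723186 0.2505497  0.05406455] [ 179.9739916    14.98333381 -178.1937517 ] [ 0.70974868 -3.4367824   4.3710446 ]
[{'xy': [358.9, 301.4], 'p': 0.61}] [{'xy': [358.2, 300.9], 'p': 0.91}]
```

View pics/s6.png

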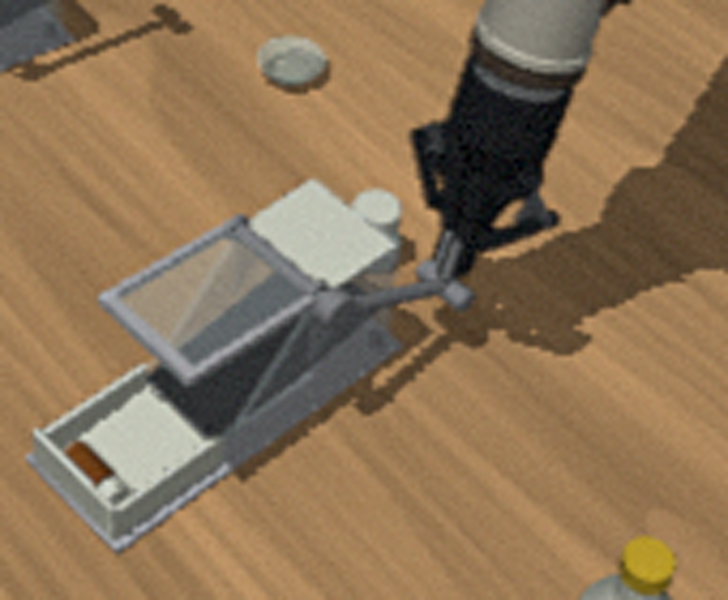

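The lid's free edge has risen to about level, corners (103,297) and (190,377) in the crop, and the bar is close to its lowest position. I'll give a last nudge to confirm the stop.

Emit:
{"op": "servo_tool", "data": {
  "motion": [
    {"gripper": 1, "delta_pos": [0, 0, 0.001], "angular": [0, 0, 0]},
    {"gripper": 1, "delta_pos": [0.0005, 0, 0.002], "angular": [0, 0, 0]},
    {"gripper": 1, "delta_pos": [0.0005, 0, 0.003], "angular": [0, 0, 0]},
    {"gripper": 1, "delta_pos": [0.001, 0, 0.004], "angular": [0, 0, 0]},
    {"gripper": 1, "delta_pos": [0.001, 0, 0.004], "angular": [0, 0, 0]}
  ]
}}

```text
time_s: 10.6
tool_pos: [0.5272, 0.2514, 0.0507]
tool_rot: [179.9, 15.0, -178.2]
force: [-1.3, -2.8, 12.7]
width: 0.0
grasp_force: 6.4
```

```bash
python3 - <<'E'
from h import *
s=sense();print(s["time_s"],s["tool_pos"],s["force"],s["ft_torque"])
E
```

```text
10.6 [0.52718425 0.25143191 0.05066348] [-1.26455627 -2.80624863 12.7355464 ] [-0.54230453 -0.23279815 -0.13976022]
```

The stop is reached (12.7 N) and the vial is in the tray. Now I'll ease the lever back up along the arc.

Emit:
{"op": "servo_tool", "data": {
  "motion": [
    {"gripper": 1, "delta_pos": [0.0009, 0, -0.006], "angular": [0, 0, 0]},
    {"gripper": 1, "delta_pos": [0.0017, 0, -0.0129], "angular": [0, 0, 0]},
    {"gripper": 1, "delta_pos": [0.0024, 0, -0.0183], "angular": [0, 0, 0]},
    {"gripper": 1, "delta_pos": [0.003, 0, -0.0236], "angular": [0, 0, 0]},
    {"gripper": 1, "delta_pos": [0.0032, 0, -0.0288], "angular": [0, 0, 0]},
    {"gripper": 1, "delta_pos": [0.0033, 0, -0.034], "angular": [0, 0, 0]},
    {"gripper": 1, "delta_pos": [0.0031, 0, -0.0392], "angular": [0, 0, 0]},
    {"gripper": 1, "delta_pos": [0.0029, 0, -0.0443], "angular": [0, 0, 0]},
    {"gripper": 1, "delta_pos": [0.0023, 0, -0.0493], "angular": [0, 0, 0]},
    {"gripper": 1, "delta_pos": [0.0016, 0, -0.0543], "angular": [0, 0, 0]},
    {"gripper": 1, "delta_pos": [0.0007, 0, -0.0592], "angular": [0, 0, 0]},
    {"gripper": 1, "delta_pos": [-0.0003, 0, -0.0641], "angular": [0, 0, 0]},
    {"gripper": 1, "delta_pos": [-0.0017, 0, -0.0689], "angular": [0, 0, 0]},
    {"gripper": 1, "delta_pos": [-0.0031, 0, -0.0737], "angular": [0, 0, 0]},
    {"gripper": 1, "delta_pos": [-0.0048, 0, -0.0784], "angular": [0, 0, 0]},
    {"gripper": 1, "delta_pos": [-0.0066, 0, -0.0831], "angular": [0, 0, 0]},
    {"gripper": 1, "delta_pos": [-0.0087, 0, -0.0878], "angular": [0, 0, 0]},
    {"gripper": 1, "delta_pos": [-0.0108, 0, -0.0924], "angular": [0, 0, 0]}
  ]
}}

```text
time_s: 12.85
tool_pos: [0.5129, 0.2502, 0.1418]
tool_rot: [180.0, 14.9, -178.1]
force: [1.3, 0.5, 1.0]
width: 0.0003
grasp_force: 0.6
```

Emit:
{"op": "servo_tool", "data": {
  "motion": [
    {"gripper": 1, "delta_pos": [-0.001, 0, -0.0018], "angular": [0, 0, 0]},
    {"gripper": 1, "delta_pos": [-0.002, 0, -0.0036], "angular": [0, 0, 0]},
    {"gripper": 1, "delta_pos": [-0.003, 0, -0.0054], "angular": [0, 0, 0]},
    {"gripper": 1, "delta_pos": [-0.0041, 0, -0.0072], "angular": [0, 0, 0]},
    {"gripper": 1, "delta_pos": [-0.0051, 0, -0.009], "angular": [0, 0, 0]},
    {"gripper": 1, "delta_pos": [-0.0062, 0, -0.0107], "angular": [0, 0, 0]},
    {"gripper": 1, "delta_pos": [-0.0074, 0, -0.0125], "angular": [0, 0, 0]},
    {"gripper": 1, "delta_pos": [-0.0086, 0, -0.0142], "angular": [0, 0, 0]},
    {"gripper": 1, "delta_pos": [-0.0098, 0, -0.016], "angular": [0, 0, 0]},
    {"gripper": 1, "delta_pos": [-0.011, 0, -0.0178], "angular": [0, 0, 0]},
    {"gripper": 1, "delta_pos": [-0.012, 0, -0.0191], "angular": [0, 0, 0]},
    {"gripper": 1, "delta_pos": [-0.0129, 0, -0.0204], "angular": [0, 0, 0]},
    {"gripper": 1, "delta_pos": [-0.0134, 0, -0.022], "angular": [0, 0, 0]},
    {"gripper": 1, "delta_pos": [-0.0138, 0, -0.0236], "angular": [0, 0, 0]},
    {"gripper": 1, "delta_pos": [-0.0142, 0, -0.0252], "angular": [0, 0, 0]},
    {"gripper": 1, "delta_pos": [-0.0147, 0, -0.027], "angular": [0, 0, 0]}
  ]
}}

```text
time_s: 14.85
tool_pos: [0.5201, 0.2504, 0.1714]
tool_rot: [-180.0, 14.9, -178.1]
force: [-0.1, 0.5, 0.8]
width: 0.0004
grasp_force: 0.0
```

The pads read zero force, so the lever is up. I'll lift slowly first, then clear.

Emit:
{"op": "servo_tool", "data": {
  "motion": [
    {"gripper": 1, "delta_pos": [-0.0005, 0, -0.002], "angular": [0, 0, 0]},
    {"gripper": 1, "delta_pos": [-0.001, 0, -0.004], "angular": [0, 0, 0]},
    {"gripper": 1, "delta_pos": [-0.0015, 0, -0.006], "angular": [0, 0, 0]},
    {"gripper": 1, "delta_pos": [-0.002, 0, -0.008], "angular": [0, 0, 0]},
    {"gripper": 1, "delta_pos": [-0.005, 0, -0.02], "angular": [0, 0, 0]},
    {"gripper": 1, "delta_pos": [-0.012, 0, -0.045], "angular": [0, 0, 0]},
    {"gripper": 1, "delta_pos": [-0.02, 0, -0.075], "angular": [0, 0, 0]},
    {"gripper": 1, "delta_pos": [-0.026, 0, -0.1], "angular": [0, 0, 0]},
    {"gripper": 1, "delta_pos": [0.03, 0, -0.12], "angular": [0, 0, 0]},
    {"gripper": 1, "delta_pos": [0.06, 0, -0.13], "angular": [0, 0, 0]},
    {"gripper": 1, "delta_pos": [0.06, 0, -0.13], "angular": [0, 0, 0]},
    {"gripper": 1, "delta_pos": [0.06, 0, -0.13], "angular": [0, 0, 0]}
  ]
}}

```text
time_s: 16.35
tool_pos: [0.4297, 0.2476, 0.2826]
tool_rot: [180.0, 15.0, -178.2]
force: [0.2, 0.3, 1.0]
width: -0.0004
grasp_force: 0.0
```

```bash
python3 - <<'E'
from h import *
s=sense();print(s["time_s"],s["tool_pos"],s["force"])
b=snapshot("scene")
print(pinpoint("scene","vialbox_lever_bar")[:1],pinpoint("scene","vialbox_axle")[:1])
cv2.imwrite("pics/s7.png",cv2.resize(b[180:370,220:450],(726,600),interpolation=2)[:,:,::-1])
E
```

```text
16.35 [0.42969917 0.24764101 0.28255962] [0.16309721 0.31261239 0.99838243]
[{'xy': [387.8, 268.3], 'p': 0.57}] [{'xy': [356.6, 297.8], 'p': 0.71}]
```

View pics/s7.png

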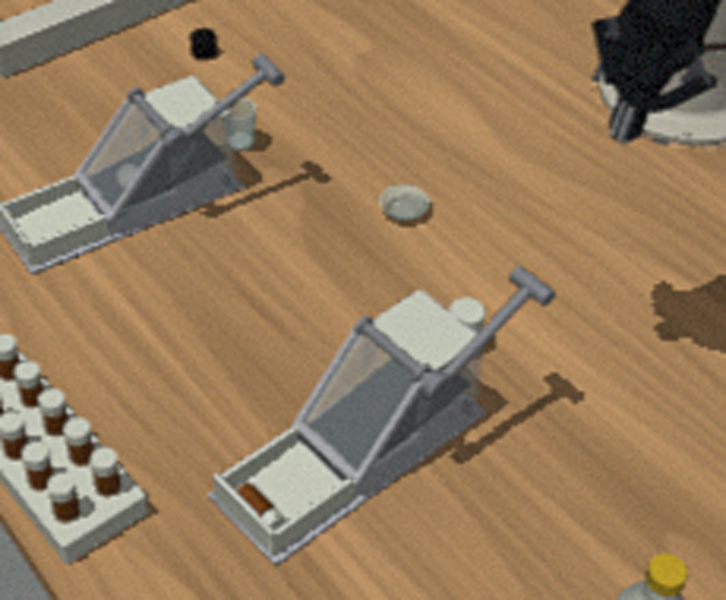

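The lid is shut, the vial lies in the tray at (255,500) in the crop, the jar and the other dispenser are undisturbed, and the hand is clear.

```bash
python3 -c "
from station import *
print(hand_in())"
```

```text
the job is handed in; nothing more can be done
None
```

The job is done and handed in at about 16 s: I pressed the lever to its stop, the vial lies in the tray, and I eased the lid shut and took the hand clear, with nothing else seen to have moved.

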